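# Reset the portion stop of a pastry filler through its adjuster slot

### The job

The filling machine's portion is set too small. Take the adjusting bar from its holder, put its blade through the slot in the sloping cover and click the star wheel on, one tooth at a time towards the hopper, until the pointer under the window stands at the long mark, then stand the bar fully back in its holder and leave everything else on the bench where it is.

Things in the scene. Friction and masses are not known exactly. Their poses are not given: they have to be found in the camera images.
- slot (a point): middle of the mouth of the adjuster slot in a black bezel (40 x 60 mm, 4 mm proud) on the machine's stainless sloping cover (130 x 174 mm), which faces up and to the robot. Axes: x up the slope, y along the slot towards the hopper, z straight out of it, 30 degrees from vertical. Opening 31 mm (y) by 12 mm (x), straight walls 14 mm deep: a tool enters only nearly along z
- wheel_centre (a point): centre of the steel star wheel, 50 mm straight in from the slot's mouth, same axes; the wheel turns about x, is 10 mm thick and 68 mm over its 10 teeth, which are 12 mm high, 7 mm thick at the root, 4 mm at the tip. In the slot's frame the tooth tips come to z = -16 mm, the bottoms of the gaps to z = -28 mm
- gap (a point): where the blade's tip goes for a stroke: in the gap before the tooth in the slot's middle, at y = -9, z = -24 mm of the slot, same axes, gap about 11 mm wide there. Slid from here 19 mm along +y (to y = +10 mm; the slot lets the blade go to 13) it moves the wheel one click; 14 mm or less may not do. Then it is drawn straight out and put in here again: one tooth a stroke
- wheel (a joint): turn of the star wheel, rad; grows as the teeth seen in the slot move along +y. A spring detent holds it at whole multiples of 0.628 (one tooth); there a tooth stands in the slot's middle with a gap on either side. Pushed past half a tooth it jumps to the next click, less and it springs back. Takes about 5 N at the teeth. 0 when the pointer is at the long mark; starts 2 to 4 clicks below
- pointer_tip (a point): tip of the dark pointer, which slides along the slot's y direction under the clear window (74 x 42 mm) on the flat top of the machine's housing, behind the sloping cover, 167 mm above the bench; 6 mm towards the hopper for each click. It cannot be touched
- long_mark (a point): point on the scale where the pointer tip must come: at the long mark (16 mm; the others are 6 mm, one every 6 mm). Axes as the machine: y towards the hopper, z up
- bar_grip (a point): centre of the black handle of the adjusting bar, 26 x 20 x 70 mm (x, y, z). Axes: x across its 26 mm width, y across its 20 mm thickness (the way to grip it), z along the bar towards the handle's top. The bar starts upright in its holder, handle up, this point 103 mm above the bench; about 0.14 kg
- bar_tip (a point): middle of the end of the bar's steel blade, 93 mm from bar_grip straight down the bar; same axes. The blade is 8 mm wide (x), 5 mm thick (y) and shows 58 mm below the handle
- holder_hole0 (a point): middle of the mouth of the pocket in the white block (80 x 64 mm, fixed) that holds the bar, on its top, 68 mm above the bench. The pocket is 15 mm along x, 12 mm along y, 63 mm deep, with a 2 mm bevelled rim. The bar stands in it with the handle's shoulder on the block and the tip 58 mm below the mouth, the bar's x and y along the block's
- filler: pastry filling machine, fixed: origin on the bench 135 mm under the slot's mouth, x away from its front, y along it towards the hopper. Base plate x -95 to 135, y -115 to 525 mm; housing with the sloping cover x -54 to 125, y -90 to 90, 164 mm high (window frame 172); white cylinder y 90 to 306, 157 high; steel hopper 260 wide, centred at x 35, y 356, rim 407 high
- slate: bystander: dark slate board 120 x 300 x 10 mm with four empty tartlet shells 22 mm high; origin under its centre
- cake_ring: bystander: steel cake ring, 80 mm wide, 45 mm high; origin under its centre
- nozzle: bystander: steel piping nozzle, a cone standing on its wide end, 36 mm wide, 55 mm high; origin under its centre
There are look-alikes about, which are no part of the job. There is more than one size of the part that bears bar_grip; the job needs the smaller.

How it is judged:
By the outcome, as a careful person would: the job done as asked, in the order asked, and still so for the second after the job is handed in, with the robot touching nothing.
It also fails if it takes over 61 s, if anything falls off the work surface, if the arm or the gripper's body presses on something with over 40 N, if the wrist force passes 120 N, or if a joint passes its speed limit or range.

### The arm

A 7-joint arm with a two-finger parallel gripper is mounted at the origin on the work surface. World frame = base frame: x ahead of the robot, y to its left, z up, the work surface at z = 0. Lengths are in m, angles in rad, forces in N, time in s.
With the tool pointing down it reaches from about 0.4 to 0.875 m from the base axis. Payload 19.3 kg.
Tool frame: the origin (TCP) lies midway between the tips of the shut fingers; the grasp point (between the pads) lies 19 mm behind it (robot.grip_point_offset is the distance from the TCP to the grasp point, in m); x points along the fingers, y is the direction in which the jaws open and shut, and the axes are right-handed (so a half turn about x gives the same grasp; the last joint's range is limited). The gripper opens to 85 mm and grips with 20 to 120 N. Pads are 22 mm wide; open, the fingers measure 114 mm over their backs; the gripper's body (76 mm by 85 mm) begins 54 mm behind the grasp point. The pads swing forward as they close: fully open they stand 13 mm farther back than shut.
Start: joints at [-1.177, 0.521, -0.036, 1.599, 0.021, 1.021, -0.113], TCP at [0.28, 0.559, 0.231] pointing down, gripper open.
Joint ranges: [-2.91, 2.91], [-0.3, 2.13], [-1.5, 1.42], [0.17, 2.43], [-1.26, 4.41], [0.16, 1.93], [-2.52, 2.52]. Speed limits (rad/s): [1.89, 1.89, 2.39, 2.39, 3.01, 3.01, 3.01].

### API

Orientations are given as a rotation vector (axis times angle).
In Python, from plant import robot, eyes, search_frame, tip_of gives the robot as it stands.
- The arm moves only by the tool apply_moves, never from a script. Its argument "commands" is text: rows parted by semicolons, each of 5 numbers parted by spaces: the opening in per cent of the stroke, from 0 (shut) to 100 (fully open), then the shift along the tool's x, y, z in mm, then the turn about the tool's x in rad. A call has 1 to 12 rows; each row is the pose to reach, as a shift and turn from the pose commanded when the call began, along the tool's axes at that moment; what a row does not reach only later rows make up. A row lasts 1/12 s, in which the tool goes at most 41.7 mm and 7.16 degrees, less where a joint would pass 70% of its speed; a pose out of reach is approached as far as the arm can. A call with a gripper value outside its range is refused whole. The fingers move at their own pace and stop on an object; "newtons" is the grip in N (left out, the last holds). Time passes only in rows, so rows that repeat a pose let the fingers close. It gives the time, the measured TCP pose, the force and the opening at its end, in the units of the state.
- robot.sense(): the state, without advancing time (a new reading comes with each control period).
- eyes.grab_frame(name): name is "scene" or "top" or "wrist"; returns a dict with "image" (384x512x3 uint8, blue, green, red), "vfov" (degrees; the focal length in pixels is half the picture's height over the tangent of half this angle, whatever the lens; pixels are square), "cx", "cy" (the principal point, pixels), "R" (3x3) and "t" (3): a world point X has camera coordinates R X + t. Camera axes: x right, y down, z forward; pixel columns grow to the right and rows downward; lengths in m; the calibration is good to about 2 mm. A picture is of the moment at which its call begins. There is no depth.
- robot.finish_job(): hands the job in, once; it reports no verdict.
Trained networks look in a picture, given as the dict that the camera call returned (one of the last four; its "shot" number tells which), for a name from the list of things; names that differ only in an ending like _2 or _b are one class to them, and where a whole thing is asked for, a point or a joint stands for the part that bears it (a point fixed in the world has none). Each returns a list of dicts, best first, with "conf" (0 to 1); they miss things now and then, are a little off and sometimes report something else, mostly with a low value. They report only what shows in the picture. A call takes as long as a camera call. They do not tell look-alikes from the thing itself.
- search_frame(picture, query): "xyz" ([x, y, z] in m, in the coordinates of the camera as it stood for that picture, good to about 4 mm: the middle of the surface that is visible of it).
- tip_of(picture, query): "xyz" ([x, y, z] in m, in the coordinates of the camera as it stood for that picture, good to about 4 mm: a listed point, or the origin of a listed thing).
The state is a dict: "time_s": time; "joints": joint angles; "qd": joint speeds; "tau": joint torques, N m; "position": TCP position; "ee_rot": TCP orientation; "ft_force": force on the tool from outside, world axes, zero at the start; "torque": the same for the moment, N m; "grip_width": finger opening in m.
Only numpy, scipy, OpenCV 4.12 (cv2) and the standard library are available. Lean on these libraries where they do the work, as an engineer would, in place of code of your own. Each camera call takes 0.05 s, during which the arm holds its last target. There are 200 camera calls.

## Working session

There is one attempt and no reset: what is moved stays moved. The work goes in short steps, Python scripts to look and compute and a tool call to move; the robot and the scene stay as the last step left them, time stands still between calls to the robot, and variables do not carry over. Pictures are saved under pics/ and viewed, on a budget of 10 in all, crops included, one or two more only if the job needs it, and the job is handed in when it is done.

Besides the shell and the picture viewer there is one more tool, called after "Call:" as name(argument=value, ...) on one line, values as JSON. apply_moves: Moves the arm, as the interface text tells. Its arguments: {"type":"object","properties":{"commands":{"type":"string"},"newtons":{"type":"number"}},"required":["commands"]}

```bash
ls; mkdir -p pics
cat > h.py <<'E'
import numpy as np,cv2
from scipy.spatial.transform import Rotation as Rn
from plant import robot,eyes,search_frame,tip_of
def world(p,x): return np.array(p["R"]).T@(np.array(x)-np.array(p["t"]))
def proj(p,X):
    c=np.array(p["R"])@np.array(X)+np.array(p["t"]); f=p["image"].shape[0]/2/np.tan(np.radians(p["vfov"])/2)
    return np.array([p["cx"]+f*c[0]/c[2],p["cy"]+f*c[1]/c[2]])
def ray(p,uv):
    f=p["image"].shape[0]/2/np.tan(np.radians(p["vfov"])/2); R=np.array(p["R"])
    return -R.T@np.array(p["t"]), R.T@np.array([(uv[0]-p["cx"])/f,(uv[1]-p["cy"])/f,1])
def atz(p,uv,z):
    o,d=ray(p,uv); return o+d*(z-o[2])/d[2]
def tool():
    s=robot.sense(); return np.array(s["position"]),Rn.from_rotvec(s["ee_rot"]).as_matrix(),s
E
python3 - <<'E'
from h import *
np.set_printoptions(precision=4,suppress=True)
P,R,s=tool(); print(s["time_s"],P);print(R);print(robot.grip_point_offset)
ims=[]
for n in["scene","top"]:
    p=eyes.grab_frame(n); cv2.imwrite(f"pics/{n}0.png",p["image"])
    print(n,p["vfov"])
    for q in["slot","wheel_centre","gap","pointer_tip","long_mark","bar_grip","bar_tip","holder_hole0","filler","slate","cake_ring","nozzle"]:
        for r in tip_of(p,q)[:4]:
            w=world(p,r["xyz"]); print(q,round(r["conf"],2),w,proj(p,w).round())
    ims.append(p["image"])
E
```

```text
pics
0.0 [0.2795 0.5587 0.2307]
[[-0.0004  0.4474  0.8943]
 [-0.001   0.8943 -0.4474]
 [-1.     -0.0011  0.0001]]
0.0187
scene 43.249666645476054
slot 0.88 [0.6375 0.087  0.1346] [345. 224.]
gap 0.67 [0.6495 0.0723 0.1146] [335. 235.]
long_mark 0.83 [0.7353 0.0893 0.1671] [345. 243.]
bar_grip 0.6 [ 0.3707 -0.2391  0.1268] [217. 144.]
bar_grip 0.58 [ 0.4681 -0.3028  0.1044] [179. 169.]
bar_tip 0.87 [ 0.3707 -0.2368 -0.0015] [219. 188.]
holder_hole0 0.76 [ 0.4654 -0.3009  0.0667] [181. 182.]
filler 0.86 [0.6349 0.0859 0.0012] [337. 275.]
slate 0.85 [ 0.6841 -0.3416 -0.0019] [130. 261.]
cake_ring 0.81 [ 0.4103 -0.0737  0.0027] [278. 204.]
nozzle 0.69 [0.4113 0.1472 0.    ] [368. 217.]
top 52.55186914013213
slot 0.94 [0.6404 0.084  0.1357] [188. 164.]
wheel_centre 0.71 [0.6526 0.0753 0.1156] [194. 162.]
wheel_centre 0.6 [0.6631 0.0882 0.0918] [190. 160.]
gap 0.85 [0.6525 0.0718 0.1137] [195. 162.]
long_mark 0.7 [0.7366 0.0893 0.1658] [186. 120.]
bar_grip 0.53 [ 0.3792 -0.2395  0.1246] [328. 284.]
bar_grip 0.48 [ 0.4659 -0.3054  0.1022] [354. 246.]
bar_tip 0.56 [ 0.3763 -0.2397 -0.001 ] [318. 283.]
bar_tip 0.5 [ 0.4107  0.1596 -0.0005] [161. 265.]
holder_hole0 0.97 [ 0.4664 -0.3067  0.064 ] [350. 247.]
holder_hole0 0.54 [0.6382 0.0803 0.0011] [197. 179.]
holder_hole0 0.2 [0.6392 0.0875 0.1372] [187. 165.]
holder_hole0 0.2 [0.7363 0.0919 0.1651] [185. 120.]
filler 0.94 [ 0.6376  0.0849 -0.0007] [196. 179.]
slate 0.91 [ 0.6805 -0.3406 -0.0024] [355. 168.]
cake_ring 0.62 [ 0.4111 -0.0742 -0.0028] [253. 267.]
cake_ring 0.41 [ 0.4114  0.1591 -0.0023] [162. 265.]
nozzle 0.56 [0.4139 0.1574 0.0007] [162. 264.]
```

Run:
```python
import cv2,numpy as np
s=cv2.imread("pics/scene0.png");t=cv2.imread("pics/top0.png")
a=cv2.resize(s,(400,300));b=cv2.resize(t,(400,300))
c=cv2.resize(s[110:230,140:300],(400,300),interpolation=2);d=cv2.resize(t[200:320,260:420],(400,300),interpolation=2)
cv2.imwrite("pics/m0.png",np.vstack([np.hstack([a,b]),np.hstack([c,d])]))
```

```text
(no output)
```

View pics/m0.png

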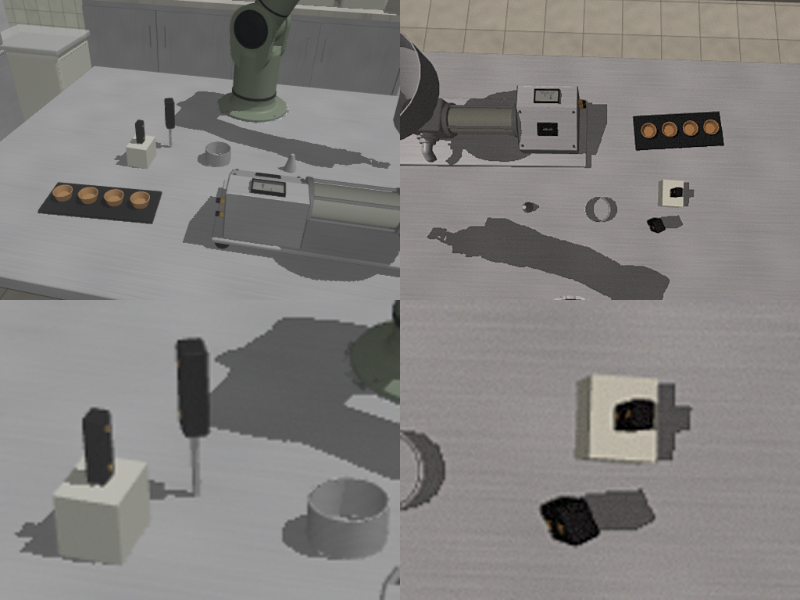

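Two candidates for the bar: handle at scene (179,169) standing in the white block, grip point ≈0.103 high with a short handle, and the handle at (217,144), ≈0.126 high, longer and free standing. The one in the white block fits (smaller, in the holder), and the enlarged crops confirm it. Next: the yaw of the block and of the machine.

Run:
```python
from h import *
np.set_printoptions(precision=4,suppress=True)
p=eyes.grab_frame("top"); im=p["image"]
g=cv2.cvtColor(im,cv2.COLOR_BGR2GRAY)
# block top
hsv=cv2.cvtColor(im,cv2.COLOR_BGR2HSV)
c=im[235,340];print(c,hsv[235,340])
sub=(g[225:275,320:380]>195).astype(np.uint8)
cs,_=cv2.findContours(sub,0,2);k=max(cs,key=cv2.contourArea).reshape(-1,2)+[320,225]
k=cv2.convexHull(k.astype(np.float32)); r=cv2.minAreaRect(k); b=cv2.boxPoints(r)
print(r);W=np.array([atz(p,q,.068) for q in b]);print(W)
for i in range(4):
    d=W[(i+1)%4]-W[i];print(np.linalg.norm(d),np.degrees(np.arctan2(d[1],d[0])))
# lines around machine
l=cv2.createLineSegmentDetector().detect(g)[0].reshape(-1,4)
for s in l:
    L=np.hypot(s[0]-s[2],s[1]-s[3])
    if L>18 and s[[0,2]].max()<260 and 90<s[[1,3]].min() and s[[1,3]].max()<220:
        a,e=atz(p,s[:2],.1),atz(p,s[2:],.1);d=e-a
        print(s.round(),round(L),np.degrees(np.arctan2(d[1],d[0])).round(1))
x=im[90:250,150:260];y=im[225:305,300:410]
cv2.imwrite("pics/top1.png",np.hstack([cv2.resize(x,(412,600),interpolation=2),cv2.resize(y,(388,600*388//825+0),interpolation=2).copy() if 0 else cv2.copyMakeBorder(cv2.resize(y,(388,282),interpolation=2),0,318,0,0,0)]))
```

```text
[162 176 183] [ 20  29 183]
((344.0, 249.0), (0.0, 0.0), 0.0)
[[ 0.4603 -0.2907  0.068 ]
 [ 0.4603 -0.2907  0.068 ]
 [ 0.4603 -0.2907  0.068 ]
 [ 0.4603 -0.2907  0.068 ]]
0.0 0.0
0.0 0.0
0.0 0.0
0.0 0.0
[204. 132. 172. 132.] 33 91.2
[172. 113. 203. 113.] 31 -88.2
[201. 173. 177. 173.] 24 91.5
[ 47.  92.  51. 119.] 28 -165.9
[172. 129. 199. 129.] 28 -88.8
[176. 156. 199. 157.] 24 -89.4
[ 19. 123.  26.  97.] 27 -7.4
[236. 197. 168. 196.] 68 91.2
[226. 191. 226. 111.] 80 2.7
[228. 111. 229. 131.] 20 -174.9
[  1. 209.  61. 210.] 60 -89.5
[138. 208.  97. 203.] 42 84.8
[201. 116. 174. 116.] 26 90.8
[151. 111. 148. 142.] 31 -179.2
[162. 201. 139. 207.] 23 106.8
[  7. 142.  19. 123.] 22 -24.5
[ 71. 210. 236. 212.] 165 -88.9
[153. 191. 224. 192.] 71 -89.1
[ 13. 128.   0. 144.] 21 149.9
[108. 124. 134. 116.] 27 -70.0
[154. 169. 152. 188.] 19 179.0
[ 88. 125. 107. 125.] 19 -88.5
[234. 214.   1. 212.] 234 91.2
[150. 143. 155. 170.] 27 -166.6
[ 62. 141.  61. 162.] 21 -174.3
[230. 133. 229. 194.] 61 -178.7
[ 58. 159.  59. 139.] 20 5.2
[ 48. 127.  40. 151.] 25 167.7
[148. 169. 147. 139.] 30 7.3
[ 39. 152.  22. 166.] 22 137.1
[ 52. 147.  55. 170.] 23 -164.0
[ 23. 167.  47. 166.] 24 -87.5
[141. 139.  66. 138.] 75 91.0
[119. 160. 139. 161.] 20 -88.6
[142. 159. 142. 141.] 19 3.1
[ 50. 166.  50. 146.] 20 5.0
[ 63. 160.  86. 161.] 23 -90.2
[ 22. 102.  16. 121.] 20 171.6
```

View pics/top1.png

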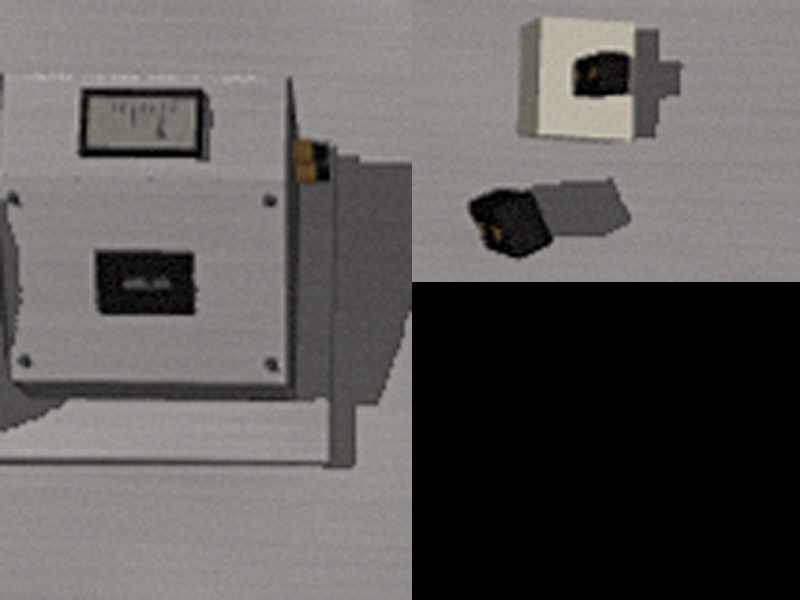

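Call:
apply_moves(commands="100 -70 -258 286 -0.464;100 -70 -258 286 -0.464;100 -70 -258 286 -0.464;100 -70 -258 286 -0.464;100 -70 -258 286 -0.464;100 -70 -258 286 -0.464;100 -70 -258 286 -0.464;100 -70 -258 286 -0.464;100 -70 -258 286 -0.464;100 -70 -688 553 -0.464;100 -70 -688 553 -0.464;100 -70 -688 553 -0.464", newtons=40)

```text
time_s: 2.35
position: [0.4265, 0.089, 0.2994]
ee_rot: [0.0, 1.57, 0.0]
ft_force: [1.2, 0.6, 0.8]
grip_width: 0.085
```

Run:
```python
from h import *
np.set_printoptions(precision=4,suppress=True)
P,R,s=tool();print(P,s["joints"])
p=eyes.grab_frame("wrist");cv2.imwrite("pics/w0.png",p["image"])
print(-np.array(p["R"]).T@p["t"]);print(p["R"])
for q in["slot","gap","pointer_tip","long_mark","wheel_centre"]:
    for r in tip_of(p,q)[:2]:
        w=world(p,r["xyz"]); print(q,round(r["conf"],2),w,proj(p,w).round())
```

```text
[0.4265 0.089  0.2994] [-0.3993  0.1342  0.0642  1.9825 -0.0102  1.0244  1.2405]
[0.3475 0.0899 0.4426]
[[-0.0005  1.      0.0012]
 [ 0.9508  0.0001  0.3098]
 [ 0.3098  0.0013 -0.9508]]
slot 0.87 [0.64   0.0827 0.1385] [253. 321.]
slot 0.25 [0.6586 0.0882 0.0945] [257. 309.]
wheel_centre 0.76 [0.663  0.0875 0.0927] [257. 311.]
```

View pics/w0.png

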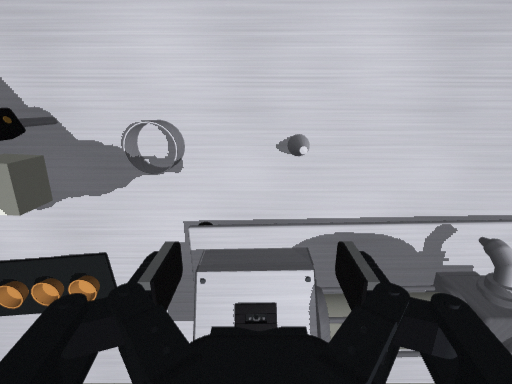

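Call:
apply_moves(commands="100 0 -389 0 0;100 0 -389 0 0;100 0 -389 0 0;100 0 -389 0 0;100 0 -389 0 0;100 0 -389 0 0;100 0 -389 0 0;100 0 -389 0 0;100 0 -389 0 0;100 0 -389 0 0;100 0 -389 0 0;100 0 -389 0 0")

```text
time_s: 3.65
position: [0.4272, -0.2974, 0.2985]
ee_rot: [-0.0, 1.572, 0.001]
ft_force: [0.0, -0.3, -0.1]
grip_width: 0.0856
```

Run:
```python
from h import *
np.set_printoptions(precision=4,suppress=True)
P,R,s=tool();print(s["time_s"],P,s["joints"],s["ft_force"])
p=eyes.grab_frame("wrist");cv2.imwrite("pics/w1.png",p["image"])
import pickle;pickle.dump({k:p[k] for k in p},open("w1.pkl","wb"))
for q in["bar_grip","holder_hole0"]:
    for r in tip_of(p,q)[:2]:
        w=world(p,r["xyz"]); print(q,round(r["conf"],2),w,proj(p,w).round())
```

```text
3.65 [ 0.4272 -0.2974  0.2985] [ 0.2067  0.2975  0.3667  1.8022 -0.1203  1.0647  2.1888] [ 0.0299 -0.26   -0.0976]
bar_grip 0.83 [ 0.4635 -0.3021  0.1076] [254. 196.]
holder_hole0 0.9 [ 0.4632 -0.296   0.0691] [258. 188.]
```

View pics/w1.png

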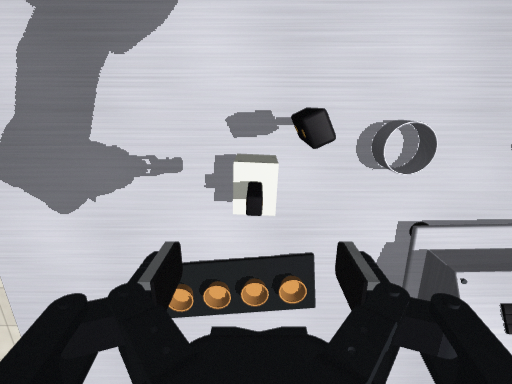

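Run:
```python
from h import *
import pickle
np.set_printoptions(precision=4,suppress=True)
p=pickle.load(open("w1.pkl","rb"));im=p["image"];hs=cv2.cvtColor(im,cv2.COLOR_BGR2HSV)
g=im.min(axis=2)
for v in(150,205): print([int(x) for x in g[v,225:290]])
sub=im[145:225,195:290].copy()
cv2.imwrite("pics/w1c.png",cv2.resize(sub,None,fx=7,fy=7,interpolation=cv2.INTER_CUBIC)[:600,:800])
```

```text
[211, 209, 209, 209, 208, 210, 207, 210, 208, 208, 208, 208, 208, 208, 209, 208, 208, 206, 208, 208, 207, 208, 208, 207, 208, 208, 208, 209, 208, 208, 209, 208, 208, 209, 208, 208, 209, 208, 208, 209, 209, 208, 208, 207, 207, 207, 207, 207, 208, 208, 207, 206, 208, 207, 207, 208, 206, 207, 207, 207, 206, 209, 207, 208, 208]
[212, 210, 212, 211, 212, 213, 211, 216, 239, 240, 240, 239, 239, 240, 240, 239, 240, 239, 240, 240, 236, 56, 17, 22, 24, 24, 26, 25, 24, 26, 28, 27, 26, 29, 26, 29, 32, 104, 239, 240, 240, 240, 240, 240, 240, 241, 240, 240, 240, 240, 239, 209, 208, 209, 210, 208, 208, 208, 209, 207, 208, 208, 208, 208, 208]
```

View pics/w1c.png

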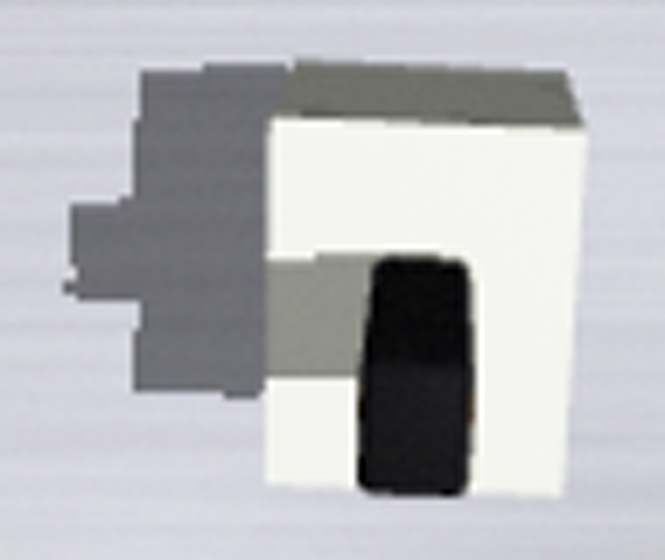

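Run:
```python
from h import *
import pickle
np.set_printoptions(precision=4,suppress=True)
p=pickle.load(open("w1.pkl","rb"))
f=lambda c,z:np.array([atz(p,(u/7+195-.43,v/7+145-.43),z) for u,v in c])
B=f([(268,118),(586,128),(563,497),(264,487)],.068);print(B)
for i in range(4):
    d=B[(i+1)%4]-B[i];print(np.linalg.norm(d),np.degrees(np.arctan2(d[1],d[0])))
print("c",B.mean(0))
T=f([(359,362),(472,362),(468,494),(358,492)],.138);print(T,T.mean(0),np.ptp(T,axis=0))
print(f([(372,256),(468,256)],.068))
```

```text
[[ 0.4246 -0.3323  0.068 ]
 [ 0.4266 -0.2678  0.068 ]
 [ 0.5077 -0.2708  0.068 ]
 [ 0.5054 -0.3354  0.068 ]]
0.0645244513172946 88.215326509739
0.08116064743076999 -2.1442256615531083
0.06466201144181088 -92.04451199125245
0.08086838763471038 177.75748127374257
c [ 0.4661 -0.3016  0.068 ]
[[ 0.4528 -0.3112  0.138 ]
 [ 0.4528 -0.2918  0.138 ]
 [ 0.4774 -0.2923  0.138 ]
 [ 0.477  -0.3117  0.138 ]] [ 0.465  -0.3017  0.138 ] [0.0245 0.0199 0.    ]
[[ 0.4536 -0.3115  0.068 ]
 [ 0.4536 -0.2916  0.068 ]]
```

Call:
apply_moves(commands="100 40 -5 39 0.036;100 80 -5 39 0.036;100 120 -5 39 0.036;100 150 -5 39 0.036;100 180 -5 39 0.036;100 205 -5 39 0.036;100 215 -5 39 0.036;100 215 -5 39 0.036;100 215 -5 39 0.036")

```text
time_s: 4.55
position: [0.4662, -0.3026, 0.0849]
ee_rot: [0.027, 1.57, -0.028]
ft_force: [0.2, 0.3, 0.6]
grip_width: 0.0857
```

Run:
```python
from h import *
np.set_printoptions(precision=4,suppress=True)
P,R,s=tool();print(s["time_s"],P,s["joints"],s["ft_force"]);print(R)
```

```text
4.55 [ 0.4662 -0.3026  0.0849] [ 0.2811  0.6351  0.2642  1.9093 -0.2662  0.6305  2.248 ] [0.1532 0.2635 0.644 ]
[[ 0.0005  0.035   0.9994]
 [-0.      0.9994 -0.035 ]
 [-1.     -0.      0.0005]]
```

Call:
apply_moves(commands="10 1 0 0 0;10 1 0 0 0;10 1 0 0 0;10 1 0 0 0;10 1 0 0 0;10 1 0 0 0;10 1 0 0 0;10 1 0 0 0", newtons=60)

```text
time_s: 5.22
position: [0.4659, -0.303, 0.0836]
ee_rot: [0.028, 1.57, -0.028]
ft_force: [-0.9, 0.9, 8.3]
grip_width: 0.0193
```

Call:
apply_moves(commands="10 -15 0 0 0;10 -30 0 0 0;10 -44 0 -1 0;10 -47 0 -4 0;10 -47 0 -4 0")

```text
time_s: 5.63
position: [0.4619, -0.3032, 0.1308]
ee_rot: [0.028, 1.569, -0.029]
ft_force: [2.5, -0.9, -0.4]
grip_width: 0.0195
```

```bash
cat > look.py <<'E'
from h import *
import sys
np.set_printoptions(precision=4,suppress=True)
P,R,s=tool();print(s["time_s"],P,s["ft_force"],s["grip_width"])
def see(name,qs,tag=None):
    p=eyes.grab_frame(name)
    if tag: cv2.imwrite(f"pics/{tag}.png",p["image"])
    for q in qs:
        for r in tip_of(p,q)[:2]:
            w=world(p,r["xyz"]); print(name,q,round(r["conf"],2),w,proj(p,w).round())
    return p
E
python3 - <<'E'
from look import *
see("scene",["bar_grip","bar_tip","holder_hole0"],"s1")
E
```

```text
5.6333 [ 0.4619 -0.3032  0.1308] [ 2.4793 -0.9238 -0.4394] 0.0194747533962112
scene bar_grip 0.88 [ 0.4656 -0.3053  0.1536] [177. 149.]
scene bar_grip 0.87 [ 0.3692 -0.2386  0.1274] [217. 144.]
scene bar_tip 0.69 [ 0.3669 -0.239  -0.0003] [218. 187.]
scene bar_tip 0.59 [ 0.4654 -0.3046  0.0585] [180. 185.]
scene holder_hole0 0.89 [ 0.4676 -0.3015  0.068 ] [181. 182.]
```

Call:
apply_moves(commands="10 0 0 -5 0;10 1 0 -10 0;10 1 0 -15 0;10 2 0 -20 0;10 4 0 -25 0;10 5 0 -30 0;10 7 0 -36 0;10 9 0 -42 0;10 9 0 -42 0", newtons=30)

```text
time_s: 6.58
position: [0.4193, -0.3013, 0.1205]
ee_rot: [0.029, 1.571, -0.028]
ft_force: [3.2, -1.3, 1.0]
grip_width: 0.0193
```

Run:
```python
from look import *
p=see("scene",["bar_grip","bar_tip"]); q=see("wrist",["bar_grip","bar_tip"])
a=cv2.resize(p["image"][105:225,120:280],(400,300),interpolation=2)
cv2.imwrite("pics/t1.png",np.vstack([np.hstack([a,cv2.resize(p["image"],(400,300))]),np.hstack([cv2.resize(q["image"],(400,300)),cv2.resize(q["image"][150:342,128:384],(400,300))])]))
```

```text
6.5833 [ 0.4193 -0.3013  0.1205] [ 3.2134 -1.2501  1.0201] 0.019338464669046956
scene bar_grip 0.8 [ 0.3695 -0.2372  0.1263] [218. 144.]
scene bar_grip 0.63 [0.6366 0.0839 0.0008] [336. 276.]
scene bar_tip 0.9 [ 0.4674 -0.3063  0.0593] [179. 185.]
scene bar_tip 0.71 [ 0.3689 -0.2375 -0.0015] [219. 188.]
wrist bar_grip 0.72 [ 0.3714 -0.2345  0.1258] [380. 161.]
wrist bar_tip 0.9 [ 0.3707 -0.2395 -0.0017] [318. 135.]
```

View pics/t1.png

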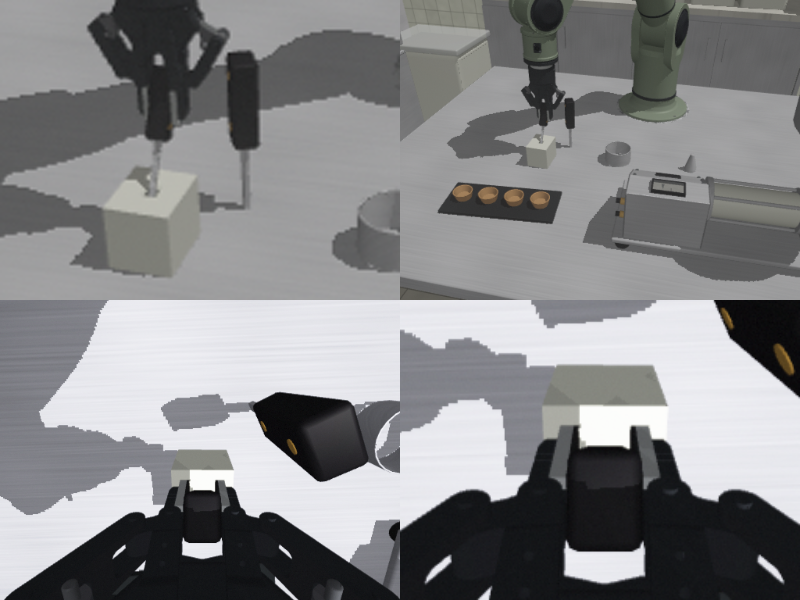

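Call:
apply_moves(commands="10 0 0 0 0;10 0 0 0 0;10 -13 0 -7 0;10 -26 0 -15 0;10 -60 0 -15 0;10 -95 0 -15 0;10 -136 0 -10 0;10 -136 40 5 0;10 -136 80 20 -0.055;10 -136 120 35 -0.055;10 -136 160 50 -0.055;10 -136 200 65 -0.055", newtons=100)

```text
time_s: 7.88
position: [0.4896, -0.1068, 0.2571]
ee_rot: [-0.015, 1.571, 0.015]
ft_force: [2.3, -1.9, -0.9]
grip_width: 0.0186
```

Run:
```python
from look import *
see("scene",["bar_grip","bar_tip"])
```

```text
7.8833 [ 0.4896 -0.1068  0.2571] [ 2.2624 -1.8569 -0.8576] 0.018552754851599396
scene bar_grip 0.78 [ 0.4972 -0.1072  0.2792] [260. 113.]
scene bar_grip 0.63 [ 0.3685 -0.2402  0.1262] [216. 144.]
scene bar_tip 0.82 [ 0.3702 -0.2392 -0.    ] [218. 188.]
scene bar_tip 0.59 [ 0.5358 -0.1078  0.1946] [255. 158.]
```

Call:
apply_moves(commands="10 0 40 16 0;10 0 80 32 0;10 0 120 48 0;10 0 160 64 0;10 0 180 71 0;10 0 180 71 0;10 0 180 71 0")

```text
time_s: 8.62
position: [0.5571, 0.0729, 0.2565]
ee_rot: [-0.017, 1.572, 0.015]
ft_force: [1.1, -1.2, -2.3]
grip_width: 0.0187
```

Run:
```python
from look import *
import pickle
Q=["slot","gap","wheel_centre","bar_tip","bar_grip","pointer_tip","long_mark"]
ps={n:see(n,Q) for n in["scene","top","wrist"]}
pickle.dump(ps,open("ps.pkl","wb"))
s=cv2.resize(ps["scene"]["image"][130:280,260:420],(400,375),interpolation=2)
t=cv2.resize(ps["top"]["image"][90:210,145:273],(400,375),interpolation=2)
w=cv2.resize(ps["wrist"]["image"][130:380,100:412],(400,320),interpolation=2)
m=np.zeros((600,800,3),np.uint8); 
m[:375,:400]=s;m[:375,400:]=t; m[375:,:281]=cv2.resize(w,(281,225)); cv2.imwrite("pics/a1.png",m)
```

```text
8.6167 [0.5571 0.0729 0.2565] [ 1.0617 -1.1506 -2.2975] 0.01874566544644519
scene slot 0.56 [0.6368 0.0837 0.1322] [343. 224.]
scene slot 0.42 [0.6031 0.0725 0.1941] [342. 187.]
scene gap 0.84 [0.6509 0.0737 0.1163] [336. 235.]
scene bar_tip 0.9 [ 0.3722 -0.2356 -0.0005] [219. 188.]
scene bar_grip 0.84 [0.564  0.0755 0.2756] [349. 139.]
scene bar_grip 0.75 [ 0.3719 -0.238   0.1268] [217. 145.]
scene long_mark 0.91 [0.7346 0.0936 0.1692] [348. 242.]
top slot 0.78 [0.6388 0.0876 0.1344] [187. 165.]
top gap 0.36 [ 0.4668 -0.3022  0.0664] [349. 246.]
top wheel_centre 0.6 [0.6628 0.087  0.093 ] [190. 160.]
top bar_tip 0.7 [ 0.3776 -0.2355  0.0003] [316. 283.]
top bar_grip 0.89 [ 0.3738 -0.2379  0.1244] [327. 286.]
top long_mark 0.69 [0.7394 0.0938 0.1643] [185. 119.]
wrist slot 0.81 [0.6386 0.0835 0.1387] [266. 256.]
wrist gap 0.57 [0.6524 0.08   0.1121] [262. 254.]
wrist wheel_centre 0.23 [ 0.6839 -0.3422 -0.0012] [  6. 230.]
wrist bar_tip 0.62 [ 0.3707 -0.236  -0.0019] [23. 13.]
wrist long_mark 0.23 [0.6398 0.0832 0.139 ] [265. 257.]
```

View pics/a1.png

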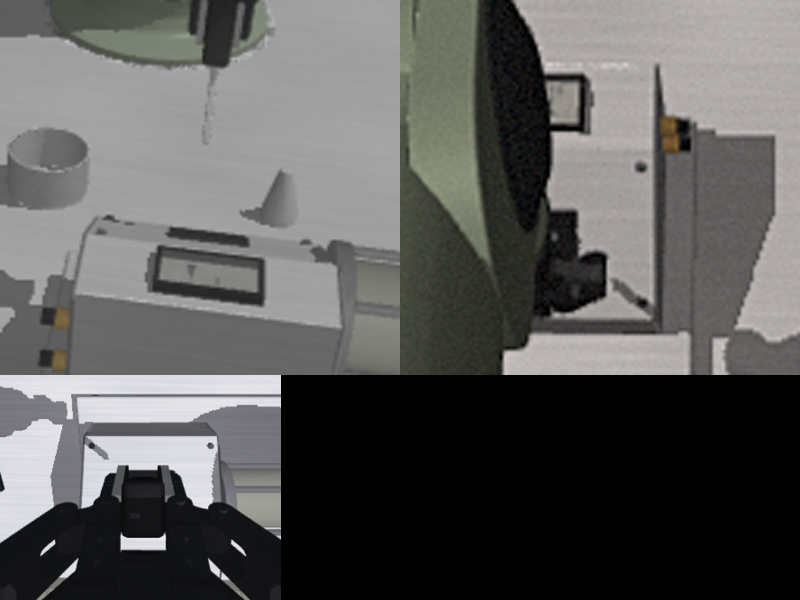

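Run:
```python
from h import *
import pickle
np.set_printoptions(precision=4,suppress=True)
ps=pickle.load(open("ps.pkl","rb"))
t=ps["top"];print("top bezel",atz(t,(188.4,164.8),.135))
def bez(im,x0,x1,y0,y1,thr):
    g=cv2.cvtColor(im,cv2.COLOR_BGR2GRAY)[y0:y1,x0:x1]; m=(g<thr).astype(np.uint8)
    n,l,st,c=cv2.connectedComponentsWithStats(m);i=1+np.argmax(st[1:,4])
    r=st[i];print(r, (x0+r[0]+r[2]/2-.5,y0+r[1]+r[3]/2-.5));return x0+r[0]+r[2]/2-.5,y0+r[1]+r[3]/2-.5
im=cv2.imread("pics/top0.png");c=bez(im,165,215,145,185,80);print(atz(t,c,.135))
# w0: pose camera
p=dict(t); p["R"]=None
w=cv2.imread("pics/w0.png");g=cv2.cvtColor(w,cv2.COLOR_BGR2GRAY)
print(g[312,225:290].tolist());print(g[295:335,240].tolist())
# camera at w0 (t from printed)
pw=dict(ps["wrist"]);R=np.array([[-0.0005,1,.0012],[.9508,.0001,.3098],[.3098,.0013,-.9508]]);pw["R"]=R;pw["t"]=-R@np.array([.3475,.0899,.4426])
from scipy.ndimage import center_of_mass
for uv in[(235.5,312),(276.5,312)]:print(atz(pw,uv,.135))
# tip ray in scene at plane y=.074
s=ps["scene"];o,d=ray(s,(342.8,186.8));k=(.074-o[1])/d[1];print("tip@y",o+k*d,o)
for th in(26,28,30,32):
    a=np.radians(th);G=np.array([.5571,.0729,.2565+.0195]);print(th,proj(s,G+.093*np.array([np.sin(a),.02*np.sin(a),-np.cos(a)])))
np.save("dummy.npy",0)
cv2.imwrite("pics/z.png",cv2.resize(s["image"][165:200,325:360],None,fx=12,fy=12,interpolation=2))
```

```text
top bezel [0.6393 0.0837 0.135 ]
[ 10  12  28  17 444] (np.float64(188.5), np.float64(165.0))
[0.6388 0.0834 0.135 ]
[199, 198, 199, 200, 200, 200, 200, 201, 196, 112, 37, 28, 27, 29, 29, 30, 29, 28, 27, 30, 29, 31, 28, 31, 30, 31, 31, 32, 29, 28, 31, 29, 30, 31, 34, 31, 32, 33, 31, 34, 34, 33, 35, 34, 33, 34, 34, 34, 35, 35, 38, 79, 199, 200, 199, 200, 200, 200, 200, 201, 202, 200, 199, 200, 200]
[193, 197, 202, 202, 201, 201, 199, 130, 65, 22, 25, 30, 29, 27, 30, 26, 30, 30, 27, 25, 29, 31, 29, 29, 27, 29, 29, 29, 19, 28, 27, 29, 24, 14, 15, 14, 13, 16, 13, 14]
[0.6273 0.0579 0.135 ]
[0.6273 0.116  0.135 ]
tip@y [0.6728 0.074  0.2378] [1.3892 0.0654 0.6832]
26 [342.242  186.1933]
28 [342.2698 186.3419]
30 [342.3049 186.4319]
32 [342.3474 186.4627]
```

Run:
```python
from h import *
import pickle
np.set_printoptions(precision=4,suppress=True)
ps=pickle.load(open("ps.pkl","rb"))
pw=dict(ps["wrist"]);R=np.array([[-0.0005,1,.0012],[.9508,.0001,.3098],[.3098,.0013,-.9508]]);pw["R"]=R;pw["t"]=-R@np.array([.3475,.0899,.4426])
print(atz(pw,(240,301.9),.1215)[0]+.0153,atz(pw,(240,303),.125)[0]+.0173)
# current wrist image bezel rows
w=ps["wrist"]["image"];print(-np.array(ps["wrist"]["R"]).T@ps["wrist"]["t"])
cv2.imwrite("pics/w3.png",cv2.resize(w[205:285,200:330],(780,480),interpolation=2))
t=ps["top"]
im=cv2.imread("pics/top0.png");g=cv2.cvtColor(im,cv2.COLOR_BGR2GRAY)
print(g[150:182,184].tolist(),g[150:182,192].tolist())
for r in(156.5,173.5):print(r,atz(t,(188.5,r),.145)[0],atz(t,(188.5,r),.125)[0])
```

```text
0.6366801129588021 0.637627334105222
[0.4785 0.0721 0.4004]
[128, 132, 130, 134, 135, 139, 103, 32, 7, 9, 24, 11, 3, 24, 42, 81, 64, 22, 14, 16, 14, 14, 10, 20, 124, 142, 135, 134, 135, 131, 132, 134] [129, 126, 124, 136, 129, 137, 94, 34, 12, 29, 19, 22, 5, 28, 48, 72, 52, 25, 12, 14, 18, 14, 20, 29, 121, 140, 134, 131, 127, 127, 129, 131]
156.5 0.6563427030445231 0.6622043573237102
173.5 0.6161175102652351 0.6210468643587547
```

View pics/w3.png

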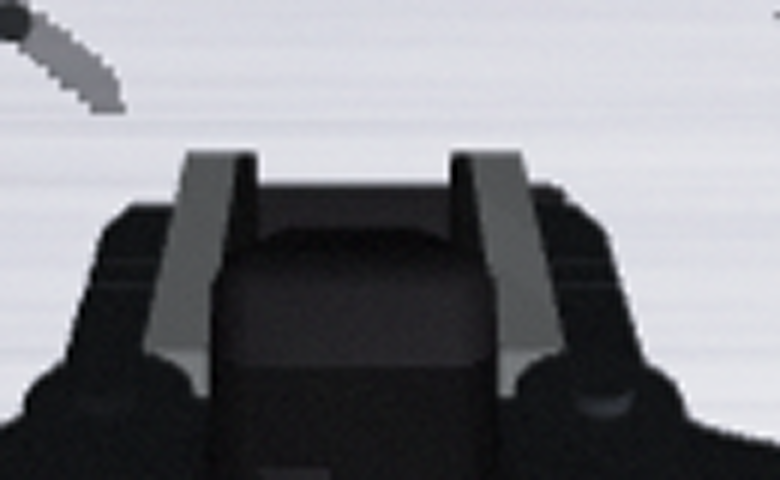

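Call:
apply_moves(commands="10 17 0 10 0;10 35 1 20 0;10 52 1 30 0;10 58 1 33 0;10 64 1 37 0;10 69 1 40 0;10 69 1 40 0;10 69 1 40 0")

```text
time_s: 10.48
position: [0.5973, 0.0744, 0.1885]
ee_rot: [-0.015, 1.57, 0.015]
ft_force: [0.1, 0.3, -1.5]
grip_width: 0.0187
```

Run:
```python
from look import *
print(s["torque"])
p=see("scene",["pointer_tip","long_mark","bar_tip","bar_grip"])
cv2.imwrite("pics/b1.png",cv2.resize(p["image"][130:280,260:420],(800,600),interpolation=2) if 0 else cv2.resize(p["image"][175:275,275:415],(784,560),interpolation=2))
```

```text
10.4833 [0.5973 0.0744 0.1885] [ 0.0909  0.3014 -1.4595] 0.018698752132538746
[0.0157 0.0186 0.0078]
scene long_mark 0.96 [0.7338 0.0913 0.169 ] [346. 241.]
scene bar_tip 0.98 [ 0.3692 -0.2368  0.0006] [219. 187.]
scene bar_tip 0.61 [0.6472 0.0733 0.1241] [336. 230.]
scene bar_grip 0.75 [0.6048 0.0744 0.2116] [344. 180.]
scene bar_grip 0.57 [ 0.3695 -0.2378  0.1257] [217. 145.]
```

View pics/b1.png

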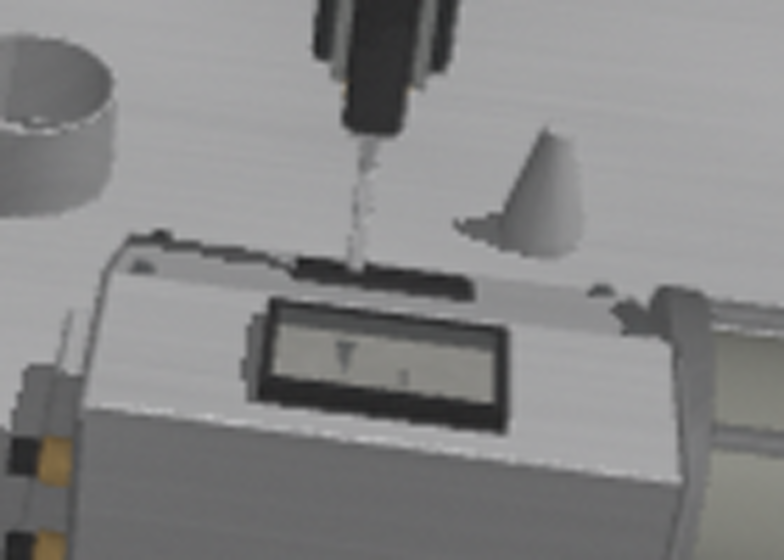

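Call:
apply_moves(commands="10 4 0.5 2.3 0;10 8 0.5 4.6 0;10 12 0.5 7 0;10 12 0.5 7 0;10 12 0.5 7 0", newtons=120)

```text
time_s: 11.15
position: [0.6043, 0.075, 0.1756]
ee_rot: [-0.015, 1.571, 0.015]
ft_force: [0.7, -0.6, -1.9]
grip_width: 0.0186
```

Free in the gap. Slide.

Call:
apply_moves(commands="10 0 4 0 0;10 0 8 0 0;10 0 12 0 0;10 0 16 0 0;10 0 20 0 0;10 0 20 0 0;10 0 20 0 0")

```text
time_s: 11.73
position: [0.6038, 0.0957, 0.1761]
ee_rot: [-0.015, 1.571, 0.016]
ft_force: [-0.9, 0.0, -0.9]
grip_width: 0.0187
```

Run:
```python
from look import *
p=see("scene",["pointer_tip","long_mark"])
a=cv2.imread("pics/b1.png")
b=cv2.resize(p["image"][175:275,275:415],(784,560),interpolation=2)
cv2.imwrite("pics/b2.png",b)
o=p["image"][225:255,315:370].astype(int).min(2)
for r in (235,237,239,241): print(p["image"][r,322:366,1].tolist())
```

```text
11.7333 [0.6038 0.0957 0.1761] [-0.8511  0.0467 -0.8515] 0.018688307311235105
scene long_mark 0.81 [0.7347 0.0914 0.1656] [346. 243.]
scene long_mark 0.5 [0.6089 0.0966 0.1991] [355. 188.]
[57, 59, 102, 135, 135, 135, 135, 136, 136, 136, 136, 137, 137, 137, 137, 138, 137, 136, 135, 134, 125, 122, 109, 99, 99, 97, 86, 84, 84, 83, 81, 80, 79, 79, 77, 78, 78, 78, 78, 78, 76, 66, 48, 79]
[49, 69, 118, 137, 136, 137, 137, 137, 137, 136, 136, 137, 137, 137, 137, 134, 119, 93, 98, 119, 136, 137, 139, 138, 137, 138, 137, 137, 136, 136, 136, 136, 136, 136, 134, 124, 125, 121, 108, 98, 94, 65, 48, 79]
[48, 79, 138, 137, 136, 136, 138, 140, 141, 139, 139, 139, 139, 139, 138, 136, 131, 103, 101, 127, 138, 136, 136, 137, 137, 138, 137, 137, 137, 136, 136, 135, 137, 137, 137, 136, 136, 135, 136, 137, 128, 77, 49, 79]
[54, 86, 132, 134, 134, 135, 136, 137, 138, 139, 136, 136, 136, 137, 137, 135, 130, 114, 127, 134, 134, 135, 136, 133, 119, 113, 136, 136, 136, 135, 134, 134, 135, 137, 137, 138, 138, 138, 138, 138, 129, 78, 47, 80]
```

Call:
apply_moves(commands="10 -6 0 -3.5 0;10 -13 0 -7.5 0;10 -13 0 -7.5 0;10 -13 -10 -7.5 0;10 -13 -20 -7.5 0;10 -13 -20 -7.5 0;10 -13 -20 -7.5 0")

```text
time_s: 12.47
position: [0.5969, 0.0735, 0.189]
ee_rot: [-0.014, 1.571, 0.013]
ft_force: [-0.7, -0.0, -0.3]
grip_width: 0.0186
```

```bash
cat > ptr.py <<'E'
from look import *
def cen(g,r,c0,c1):
    v=136-g[r-1:r+2,c0:c1].astype(float).mean(0);v[v<5]=0;return c0+(v*np.arange(c1-c0)).sum()/v.sum(), v.max()
def ptr():
    p=eyes.grab_frame("scene");g=p["image"][:,:,1]
    print("ptr",[np.round(cen(g,r,327,345),2) for r in(238,239,240)],"mark",[np.round(cen(g,r,344,351),2) for r in(240,241,242)])
    return p
E
python3 - <<'E'
from ptr import *
p=ptr()
b=cv2.resize(cv2.imread("pics/b1.png"),(140,100),interpolation=cv2.INTER_AREA)[:,:,1]
g=np.zeros((384,512));g[175:275,275:415]=b
print("before",[np.round(cen(g,r,327,345),2) for r in(238,239,240)],[np.round(cen(g,r,344,351),2) for r in(240,241,242)])
E
```

```text
12.4667 [0.5969 0.0735 0.189 ] [-0.6716 -0.0377 -0.2562] 0.01859772735216836
ptr [array([339.6 ,  39.67]), array([339.61,  33.  ]), array([339.31,  26.33])] mark [array([346.58,   8.67]), array([346.57,  16.33]), array([346.57,  23.33])]
before [array([336.15,  39.  ]), array([336.03,  32.67]), array([336.05,  24.  ])] [array([346.58,   8.33]), array([346.57,  15.33]), array([346.37,  20.67])]
```

Call:
apply_moves(commands="10 6 0.5 3.5 0;10 13 0.5 7.5 0;10 13 0.5 7.5 0;10 13 5 7.5 0;10 13 9 7.5 0;10 13 13 7.5 0;10 13 17 7.5 0;10 13 20.5 7.5 0;10 13 20.5 7.5 0;10 13 20.5 7.5 0;10 6 20.5 3.5 0;10 0 20.5 0 0")

```text
time_s: 13.52
position: [0.5961, 0.0953, 0.1896]
ee_rot: [-0.015, 1.571, 0.015]
ft_force: [0.1, 0.2, -0.7]
grip_width: 0.0188
```

```bash
python3 -c "
from ptr import *
ptr()"
```

```text
13.5167 [0.5961 0.0953 0.1896] [ 0.1427  0.1679 -0.6799] 0.018844429237389257
ptr [array([343.01,  41.67]), array([343.06,  41.  ]), array([343.06,  37.33])] mark [array([345.17,  18.33]), array([345.76,  16.  ]), array([346.26,  23.  ])]
```

One click left (3.5 px). Same stroke again.

Call:
apply_moves(commands="10 0 -10 0 0;10 0 -20.5 0 0;10 0 -20.5 0 0;10 6 -20.5 3.5 0;10 13 -20.5 7.5 0;10 13 -20.5 7.5 0;10 13 -20.5 7.5 0")

```text
time_s: 14.15
position: [0.6043, 0.0753, 0.1751]
ee_rot: [-0.016, 1.572, 0.015]
ft_force: [0.1, -1.0, -0.9]
grip_width: 0.0187
```

Call:
apply_moves(commands="10 0 4 0 0;10 0 8 0 0;10 0 12 0 0;10 0 16 0 0;10 0 20 0 0;10 0 20 0 0;10 0 20 0 0;10 -6 20 -3.5 0;10 -13 20 -7.5 0;10 -13 20 -7.5 0")

```text
time_s: 14.98
position: [0.5963, 0.0948, 0.1908]
ee_rot: [-0.014, 1.569, 0.015]
ft_force: [-1.5, -0.1, -1.5]
grip_width: 0.0186
```

```bash
python3 -c "
from ptr import *
p=ptr();g=p['image'][:,:,1]
print([np.round(cen(g,r,327,356),2) for r in(235,236,237,238,239,240,241,242,243,244)])
cv2.imwrite('pics/b4.png',cv2.resize(p['image'][175:275,275:415],(784,560),interpolation=2))"
```

```text
14.9833 [0.5963 0.0948 0.1908] [-1.5105 -0.084  -1.4656] 0.018552383975336425
ptr [array([nan,  0.]), array([nan,  0.]), array([nan,  0.])] mark [array([346.72,  30.67]), array([346.54,  25.33]), array([346.53,  20.67])]
[array([348.19,  51.67]), array([350.31,  32.67]), array([349.58,  26.  ]), array([346.67,  39.  ]), array([346.75,  37.67]), array([346.72,  30.67]), array([339.29,  25.33]), array([332.62,  44.  ]), array([334.03,  74.33]), array([336.32,  92.33])]ptr.py:3: RuntimeWarning: invalid value encountered in scalar divide
  v=136-g[r-1:r+2,c0:c1].astype(float).mean(0);v[v<5]=0;return c0+(v*np.arange(c1-c0)).sum()/v.sum(), v.max()
```

View pics/b4.png

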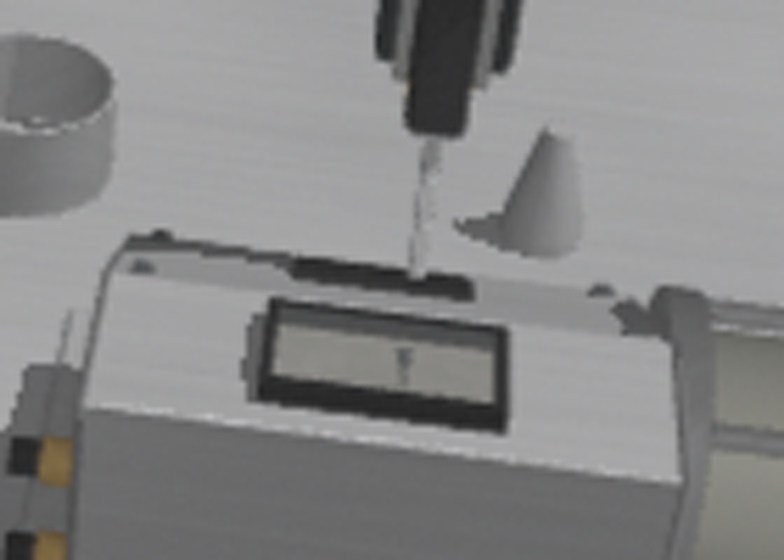

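Pointer tip (crop 404,350) is on the long mark at (404,375): 346.7 vs 346.55 px. Now draw out and go back to the holder.

Call:
apply_moves(commands="10 -15 0 -9 0;10 -30 0 -17 0;10 -45 0 -26 0;10 -61 0 -35 0;10 -66 -20 -50 0;10 -66 -55 -60 0;10 -66 -90 -75 0.055;10 -66 -125 -90 0.055;10 -66 -160 -105 0.055;10 -66 -195 -120 0.055;10 -66 -230 -135 0.055;10 -66 -265 -150 0.055")

```text
time_s: 16.03
position: [0.4506, -0.1745, 0.2554]
ee_rot: [0.028, 1.57, -0.028]
ft_force: [1.4, 0.4, -0.8]
grip_width: 0.0184
```

Run:
```python
from look import *
see("scene",["bar_grip","bar_tip"]);print(s["ee_rot"])
p=see("top",["bar_grip","bar_tip"])
```

```text
16.0333 [ 0.4506 -0.1745  0.2554] [ 1.4423  0.4449 -0.8004] 0.018409654156173468
scene bar_grip 0.8 [ 0.3687 -0.2392  0.1241] [217. 145.]
scene bar_grip 0.6 [ 0.4555 -0.1764  0.276 ] [232. 103.]
scene bar_tip 0.86 [ 0.3709 -0.238   0.0015] [218. 187.]
scene bar_tip 0.6 [ 0.4973 -0.1799  0.1924] [226. 147.]
[ 0.0281  1.5696 -0.0281]
```

Call:
apply_moves(commands="10 0 -35 -12 0;10 0 -70 -24 0;10 0 -105 -36 0;10 0 -127 -44 0;10 0 -127 -44 0;10 25 -127 -44 0;10 50 -127 -44 0;10 75 -127 -44 0;10 90 -127 -44 0;10 100 -127 -44 0;10 100 -127 -44 0;10 100 -127 -44 0")

```text
time_s: 17.33
position: [0.4035, -0.2979, 0.1553]
ee_rot: [0.028, 1.571, -0.027]
ft_force: [-0.1, -0.2, -1.2]
grip_width: 0.019
```

Run:
```python
from look import *
p=see("scene",["bar_grip","bar_tip","holder_hole0"])
P,R,s=tool();G=P+[0,0,.0195]
for th in(27,30,33):
    a=np.radians(th);T=G+.093*np.array([np.sin(a),-.035*np.sin(a),-np.cos(a)]);print(th,T,proj(p,T))
print("hole",proj(p,[.466,-.302,.068]))
cv2.imwrite("pics/c1.png",cv2.resize(p["image"][120:220,120:260],(784,560),interpolation=2))
```

```text
17.3333 [ 0.4035 -0.2979  0.1553] [-0.1265 -0.2043 -1.2188] 0.01898115241711432
scene bar_grip 0.9 [ 0.3695 -0.2411  0.1284] [216. 143.]
scene bar_grip 0.68 [ 0.4106 -0.2976  0.1784] [187. 130.]
scene bar_tip 0.77 [ 0.4513 -0.3011  0.0946] [183. 169.]
scene holder_hole0 0.94 [ 0.4653 -0.3012  0.0676] [181. 182.]
scene holder_hole0 0.51 [ 0.6801 -0.3425 -0.0017] [131. 260.]
27 [ 0.4458 -0.2999  0.0926] [183.8243 168.5033]
30 [ 0.4501 -0.3     0.095 ] [183.1071 168.5418]
33 [ 0.4542 -0.3002  0.0975] [182.3974 168.4737]
hole [180.8481 181.5269]
```

View pics/c1.png

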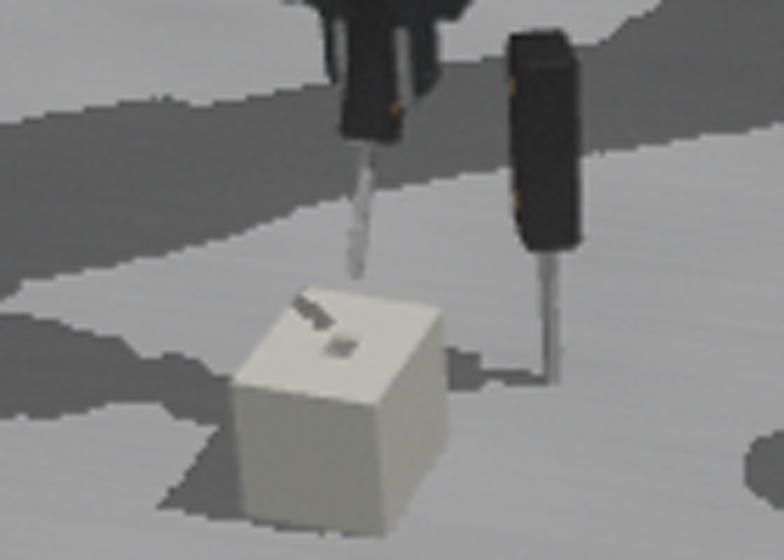

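Call:
apply_moves(commands="10 9 -2 5 0;10 17 -2 9 0;10 22 -2 12 0;10 27 -2 15 0;10 31 -2 17 0;10 34 -2 18.5 0;10 34 -2 18.5 0;10 34 -2 18.5 0")

```text
time_s: 18.2
position: [0.4213, -0.3009, 0.1209]
ee_rot: [0.028, 1.571, -0.028]
ft_force: [0.8, -0.2, -1.8]
grip_width: 0.0186
```

Call:
apply_moves(commands="10 0 0 0 0;10 -2 0 5 0;10 -4 0 11 0;10 -5 0 17 0;10 -6 0 22 0;10 -7 0 27 0;10 -7 0 32 0;10 -7 0 37 0;10 -7 0 42 0;10 -7 0 47 0;10 -7 0 51 0;10 -7 0 51 0", newtons=30)

```text
time_s: 19.2
position: [0.4714, -0.3026, 0.128]
ee_rot: [0.029, 1.573, -0.028]
ft_force: [-7.6, 0.9, 2.8]
grip_width: 0.0184
```

Run:
```python
from look import *
p=see("scene",["bar_grip","bar_tip"])
P,R,s=tool();G=P+[0,0,.0195]
print(proj(p,G-[0,0,.093]))
cv2.imwrite("pics/c2.png",cv2.resize(p["image"][120:220,120:260],(784,560),interpolation=2))
```

```text
19.2 [ 0.4714 -0.3026  0.128 ] [-7.5665  0.8559  2.8241] 0.018437095289374532
scene bar_grip 0.57 [ 0.4746 -0.3004  0.1507] [178. 153.]
scene bar_grip 0.57 [ 0.3716 -0.2369  0.124 ] [217. 146.]
scene bar_tip 0.96 [ 0.3703 -0.2397  0.0015] [218. 187.]
scene bar_tip 0.82 [ 0.4697 -0.3049  0.0539] [180. 187.]
[180.2466 187.4075]
```

View pics/c2.png

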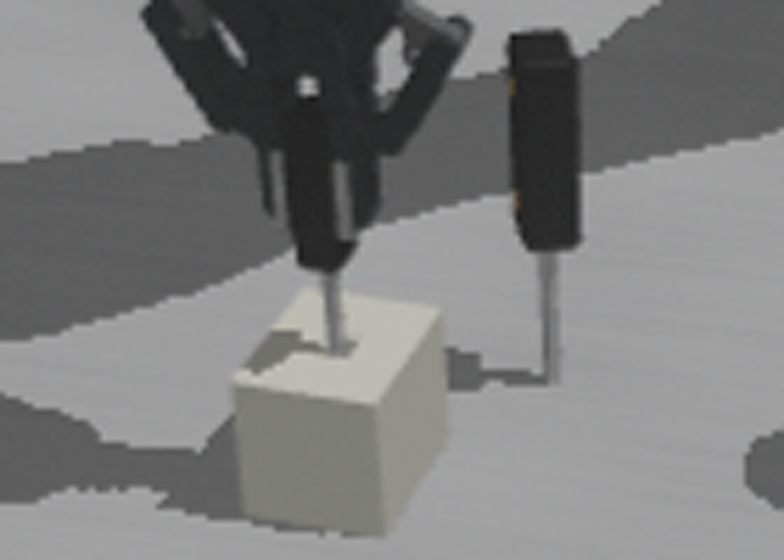

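Call:
apply_moves(commands="10 0 0 -5 0;10 8 0 -5 0;10 16 0 -5 0;10 24 0 -5 0;10 31 0 -5 0;10 37 0 -5 0;10 42 0 -5 0;10 44 0 -5 0;10 44 0 -5 0;10 44 0 -5 0")

```text
time_s: 20.18
position: [0.4674, -0.3027, 0.084]
ee_rot: [0.028, 1.571, -0.028]
ft_force: [-0.6, 0.6, -0.7]
grip_width: 0.0185
```

Call:
apply_moves(commands="10 1 0 0 0;10 1 0 0 0;30 1 0 0 0;45 1 0 0 0;70 1 0 0 0;100 1 0 0 0;100 1 0 0 0;100 1 0 0 0")

```text
time_s: 20.85
position: [0.4674, -0.3026, 0.0831]
ee_rot: [0.028, 1.571, -0.028]
ft_force: [-0.4, -0.6, 0.1]
grip_width: 0.0838
```

Run:
```python
from look import *
p=see("scene",["bar_grip","holder_hole0"])
```

```text
20.85 [ 0.4674 -0.3026  0.0831] [-0.4248 -0.5989  0.1455] 0.08382490870165332
scene bar_grip 0.93 [ 0.3683 -0.2375  0.1256] [218. 144.]
scene bar_grip 0.87 [ 0.4691 -0.304   0.1077] [178. 168.]
scene holder_hole0 0.86 [ 0.4672 -0.2995  0.0658] [182. 183.]
```

Lift clear straight up and inspect.

Call:
apply_moves(commands="100 -25 0 0 0;100 -60 0 0 0;100 -100 0 0 0;100 -140 0 -15 0;100 -180 0 -40 0;100 -200 0 -40 0;100 -200 0 -40 0")

```text
time_s: 21.58
position: [0.4275, -0.3025, 0.2882]
ee_rot: [0.027, 1.564, -0.031]
ft_force: [1.2, -0.4, -0.0]
grip_width: 0.0854
```

Run:
```python
from ptr import *
p=see("scene",["bar_grip","bar_tip","holder_hole0","slate","cake_ring","nozzle"])
g=p["image"][:,:,1]
print("ptr",[np.round(cen(g,r,340,352),2) for r in(238,239,240)],"mark",np.round(cen(g,242,340,352),2))
w=see("wrist",["bar_grip","holder_hole0"])
b=cv2.resize(p["image"][110:260,120:370],(800,480),interpolation=2)
old=cv2.imread("pics/scene0.png");o=cv2.resize(old[140:200,150:210],(270,270),interpolation=2);n=cv2.resize(p["image"][140:200,150:210],(270,270),interpolation=2);ww=cv2.resize(w["image"][120:240,196:316],(260,270),interpolation=2)
cv2.imwrite("pics/f.png",np.vstack([cv2.resize(b,(800,330)),np.hstack([o,n,ww])]))
```

```text
21.5833 [ 0.4275 -0.3025  0.2882] [ 1.1732 -0.3588 -0.0461] 0.08541911929876225
scene bar_grip 0.78 [ 0.3676 -0.2377  0.1256] [218. 144.]
scene bar_grip 0.74 [ 0.4683 -0.3039  0.1051] [179. 168.]
scene bar_tip 0.96 [ 0.3708 -0.238  -0.    ] [218. 188.]
scene holder_hole0 0.82 [ 0.4652 -0.2998  0.0687] [182. 181.]
scene slate 0.87 [ 0.6837 -0.3439 -0.0007] [129. 260.]
scene slate 0.56 [ 0.4657 -0.3014  0.0662] [181. 182.]
scene cake_ring 0.58 [ 0.409  -0.076   0.0022] [277. 203.]
scene nozzle 0.67 [0.4121 0.1515 0.0021] [370. 216.]
ptr [array([346.01,  46.  ]), array([346.04,  45.33]), array([345.94,  39.33])] mark [345.47  29.33]
wrist bar_grip 0.94 [ 0.3724 -0.2398  0.1251] [311. 126.]
wrist bar_grip 0.93 [ 0.4683 -0.3019  0.1058] [258. 204.]
wrist holder_hole0 0.7 [ 0.4621 -0.2976  0.0711] [261. 191.]
```

View pics/f.png

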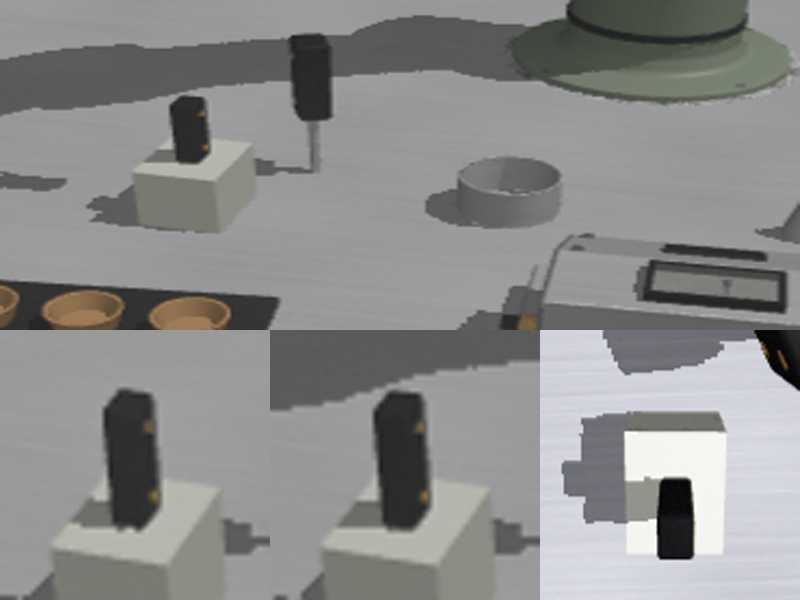

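The view shows the bar upright with its shoulder on the block, at the same level as at the start (before/after crops, handle foot ≈525 vs ≈527). The pointer is on the long mark, and the other things have not moved.

```bash
python3 -c "
from h import *
print(robot.finish_job())"
```

```text
the job is handed in; nothing more can be done
None
```

The portion is set: the pointer stands at the long mark, and the adjusting bar is back in its holder. I handed the job in at about 22 s of the 61 s allowed.

- **What I did:** I took the smaller bar from the white block. The gripper can only point straight down, so I tilted the bar 30° in the grip by leaning its blade against the rim of its pocket. The blade went freely into the slot, and I made three strokes of one click each. Then I set the bar upright against the pocket wall, lowered it and let it go.
- **Pointer:** After the last stroke the pointer was at 346.7 px and the long mark at 346.55 px in the scene camera, where one click is about 3.5 px. The pointer moved one click per stroke. After the bar was back it read 346.0 px. That reading used a different pixel window, so it is slightly biased.
- **Bar:** It stands upright with its shoulder on the block, at the same level in the picture as at the start, to within half a pixel. The trained network put the handle's centre at 105 to 106 mm instead of 103 mm, which is within its 4 mm error.
- **Rest of the bench:** The slate, cake ring, nozzle and larger bar are where they were, within measuring error. Forces read after the moves stayed under 9 N at the wrist, and the gripper is open and clear of everything.

I viewed 12 pictures, two more than the budget of 10. No check failed.

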